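Press the milk jug onto the sprung rinser and hold it there

TASK

Pick up the small steel milk jug that stands upside down, keep it upside down, and set its mouth centred on the red sprung star of the jug rinser. Press it straight down, firmly but without forcing it, until you feel its rim meet the fixed steel ring under the star, and finish while still holding it pressed against that ring, the fingers still on the jug, as if rinsing it. Leave the black jug, the cup and the tamper where they are.

Things in the scene. Friction and masses are not known exactly. Their poses are not given: they have to be found in the camera images.
- steel_jug_mid (a point): Small bare-steel milk jug, loose, 0.18 to 0.29 kg, upside down on the counter, 80 mm tall. Point on its axis, 40 mm above its rim (half-way up); z up. From 22 mm above the rim to the closed top it is a rigid straight cylinder 58 mm across, best gripped in its upper half; below that it flares to the 67 mm rim. A handle stands out on its +x side, so grip with the fingers closing along its y.
- steel_jug_mouth (a point): Centre of the steel jug's mouth, in the plane of its rim, 40 mm below steel_jug_mid on the jug's axis
- steel_jug: The whole steel jug; origin at the centre of its mouth in the plane of the rim (wall 3 mm). x points to the handle, which reaches 59 mm from the axis, between 22 and 74 mm above the rim; z points up to the closed bottom
- rinser_top (a point): Centre of the top of the red star's arms with the spring out, 52 mm above the counter; this point is fixed to the tray and does not sink with the star. The rinser is a fixed steel tray 150 x 150 mm, 20 mm high, x and y along its sides, z up
- plunger (a joint): How far the star is pressed down, m: 0 with the spring out. The spring resists with about 6 N at first and about 10 N at the stop (300 N/m). A jug's rim reaches the fixed ring at 0.014; released, the star lifts the jug off the ring again
- stop_ring: Fixed steel ring round the star, in four arcs between the star's arms, from 26 to 44 mm from the centre; its flat top lies 38 mm above the counter (14 mm below rinser_top). It is the hard stop for the jug's rim. Origin at the centre of the tray's underside, on the counter
- star: The red plastic star, which sinks with the plunger: four arms 8 mm wide along x and y, reaching 44 mm from the centre, and a hub 24 mm across that stands 4 mm above the arms and fits inside the jug's mouth. Origin on its axis, 52 mm below the top of its arms; z up
- black_jug_mid (a point): Bystander: a loose black jug of the same shape and size, also upside down; point on its axis half-way up (40 mm above the counter)
- cup_mid (a point): Bystander: a loose white ceramic cup, 90 mm across, 60 mm tall, point half-way up
- tamper_mid (a point): Bystander: a loose red coffee tamper, 58 mm across, 82 mm tall, point half-way up
Not all that is in view belongs to the job. Leave any blue or pink look-alike of the steel_jug alone. Leave any purple look-alike of the part that bears rinser_top alone.

How it is judged:
On the way, in this order (a step that is already met when the one before it is completed fails the run):
1. the steel jug is lifted off the counter, upside down, in the fingers (height (world z) of steel_jug_mouth above 0.03 m and contact force between the fingers and steel_jug above 1 N and angle between steel_jug_mid's own z axis and vertical below 0.3 rad and not (contact force between steel_jug and star above 0.5 N)), for 0.2 s.
2. its mouth is centred on the star and the star begins to sink (value of joint plunger above 0.003 m and contact force between steel_jug and star above 3 N and horizontal distance between steel_jug_mouth and rinser_top below 0.012 m), for 0.05 s.
At the end, for the whole second after the job is handed in: Steel jug upside down (tilt under 0.12 rad), at rest, mouth within 10 mm of the star's centre, star pressed over 12 mm down by the jug (over 4 N), rim on the fixed ring with 1.5 to 35 N, fingers still on the jug (over 2 N), all through the last second (value of joint plunger above 0.012 m and contact force between steel_jug and star above 4 N and contact force between steel_jug and stop_ring between 1.5 and 35 N and horizontal distance between steel_jug_mouth and rinser_top below 0.01 m and angle between steel_jug_mid's own z axis and vertical below 0.12 rad and contact force between the fingers and steel_jug above 2 N and linear speed of steel_jug below 0.02 m/s); the arm keeps its last pose, push and grip.
It fails at once if the rinser is forced: the jug presses on the ring with more than 60 N (contact force between steel_jug and stop_ring above 60 N).
It fails at once if the black jug, the cup or the tamper is disturbed (moved more than 20 mm) (distance of any of black_jug_mid, cup_mid, tamper_mid from where it was at the start of the episode above 0.02 m).
It also fails if it takes over 54 s, if anything falls off the work surface, if the arm or the gripper's body presses on something with over 40 N, if the wrist force passes 120 N, or if a joint passes its speed limit or range.

ROBOT

A 7-joint arm with a two-finger parallel gripper is mounted at the origin on the work surface. World frame = base frame: x ahead of the robot, y to its left, z up, the work surface at z = 0. Lengths are in m, angles in rad, forces in N, time in s.
With the tool pointing down it reaches from about 0.4 to 0.875 m from the base axis. Payload 19.3 kg.
Tool frame: the origin (TCP) lies at the very end of the fingers, on their centre line; the grasp point (between the pads) lies 19 mm behind it; z points along the fingers, y is the line along which they close (so a half turn about z gives the same grasp; the last joint's range is limited). The gripper opens to 85 mm and grips with 20 to 120 N. Pads are 22 mm wide; open, the fingers measure 114 mm over their backs; the gripper's body (76 mm by 85 mm) begins 54 mm behind the grasp point. The pads swing forward as they close: fully open they stand 13 mm farther back than shut.
Start: joints at [1.094, 0.521, -0.036, 1.599, 0.021, 1.021, -0.113], TCP at [0.247, -0.574, 0.231] pointing down, gripper open.
Joint ranges: [-2.91, 2.91], [-0.3, 2.13], [-1.5, 1.42], [0.17, 2.43], [-1.26, 4.41], [0.16, 1.93], [-2.52, 2.52]. Speed limits (rad/s): [1.89, 1.89, 2.39, 2.39, 3.01, 3.01, 3.01].

INTERFACE

Orientations are given as [roll, pitch, yaw] about the fixed x, y, z axes, in that order (R = Rz(yaw) Ry(pitch) Rx(roll)).
In Python, from workcell import bot gives the robot as it stands. The module is installed in compiled form; this text tells all that it offers.
- The arm moves only by the tool apply_moves, never from a script. Its arguments are lists of equal length, an entry for each row: "claw": the finger opening in m, from 0 to 0.0854; "xyz": the shift along the tool's x, y, z in m, a list of three; "twist": the turn, a rotation vector about the tool's x, y, z in rad, a list of three. A call has 1 to 20 rows; each row shifts and turns the commanded pose from where the row before left it, along the tool's axes as they then stand; what a row does not reach is not made up. A row lasts 1/10 s, in which the tool goes at most 50 mm and 8.59 degrees, less where a joint would pass 70% of its speed; a pose out of reach is approached as far as the arm can. A call with a gripper value outside its range is refused whole. The fingers move at their own pace and stop on an object; "force" is the grip in N (left out, the last holds). Time passes only in rows, so rows that do not move let the fingers close. It gives the time, the measured TCP pose, the force, the opening and the grip force at its end, in the units of the state.
- bot.observe(): the state, without advancing time (a new reading comes with each control period).
- bot.grab_frame(name): name is "scene" or "side" or "wrist"; returns a dict with "img" (384x512x3 uint8, red, green, blue), "vfov" (degrees; the focal length in pixels is half the picture's height over the tangent of half this angle, whatever the lens; pixels are square), "cx", "cy" (the principal point, pixels), "view" (4x4, takes a point from world to camera coordinates). Camera axes: x right, y up, looking along -z (the intrinsics and any distortion apply to the point x, -y, -z); pixel columns grow to the right and rows downward; lengths in m; the calibration is good to about 2 mm. A picture is of the moment at which its call begins. There is no depth.
- bot.job_done(): hands the job in; it is judged then, once.
Trained networks look in the newest picture that a camera, given by its name, has taken for a name from the list of things; names that differ only in an ending like _2 or _b are one class to them, and where a whole thing is asked for, a point or a joint stands for the part that bears it (a point fixed in the world has none). Each returns a list of dicts, best first, with "score" (0 to 1); they miss things now and then, are a little off and sometimes report something else, mostly with a low value. They report only what shows in the picture. A call takes as long as a camera call. They do not tell look-alikes from the thing itself.
- bot.find_in(camera, query): "position" ([x, y, z] in m, in world coordinates, good to about 4 mm: the middle of the surface that is visible of it).
The state is a dict: "clock": time; "qpos": joint angles; "qd": joint speeds; "joint_efforts": joint torques, N m; "position": TCP position; "tool_rot": TCP orientation; "force": force on the tool from outside, world axes, zero at the start; "moment": the same for the moment, N m; "grip_width": finger opening in m; "finger_force": force on a finger pad.
Only numpy, scipy, OpenCV 4.12 (cv2) and the standard library are available. Lean on these libraries where they do the work, as an engineer would, in place of code of your own. Each camera call takes 0.05 s, during which the arm holds its last target. There are 200 camera calls.

## Working session

There is one attempt and no reset: what is moved stays moved. The work goes in short steps, Python scripts to look and compute and a tool call to move; the robot and the scene stay as the last step left them, time stands still between calls to the robot, and variables do not carry over. Pictures are saved under pics/ and viewed, at most 10 in all, crops included, and the job is handed in when it is done.

Besides the shell and the picture viewer there is one more tool, called after "Request:" as name(argument=value, ...) on one line, values as JSON. apply_moves: Moves the arm, as the interface text tells. Its arguments: {"type":"object","properties":{"claw":{"type":"array"},"xyz":{"type":"array"},"twist":{"type":"array"},"force":{"type":"number"}},"required":["claw","xyz","twist"]}

```bash
mkdir -p pics; python3 - <<'E'
from workcell import bot
import cv2,numpy as np
np.set_printoptions(precision=4,suppress=True)
ims=[]
for c in("scene","side"):
    f=bot.grab_frame(c); ims.append(f["img"])
    print(c,f["vfov"],f["cx"],f["cy"],f.keys()); print(np.array(f["view"]))
    for q in("steel_jug","steel_jug_mid","steel_jug_mouth","rinser_top","stop_ring","star","black_jug_mid","cup_mid","tamper_mid"):
        print(q,[(np.round(d["position"],3).tolist(),round(d["score"],2)) for d in bot.find_in(c,q)][:4])
    cv2.imwrite(f"pics/{c}.png",f["img"][:,:,::-1])
print(bot.observe())
E
```

```text
scene 42.69352843939614 254.83267872894947 199.05625356812988 dict_keys(['img', 'vfov', 'cx', 'cy', 'view'])
[[-0.674   0.7387  0.0079  0.3134]
 [-0.4751 -0.4416  0.7611  0.2508]
 [ 0.5657  0.5092  0.6486 -1.591 ]
 [ 0.      0.      0.      1.    ]]
steel_jug [([0.704, 0.271, 0.067], 0.85), ([0.564, 0.313, 0.057], 0.77), ([0.594, 0.452, 0.069], 0.73)]
steel_jug_mid [([0.563, 0.32, 0.054], 0.75), ([0.597, 0.449, 0.065], 0.73), ([0.703, 0.27, 0.065], 0.68)]
steel_jug_mouth [([0.704, 0.268, 0.067], 0.92), ([0.568, 0.319, 0.059], 0.83)]
rinser_top [([0.566, 0.075, 0.014], 0.73), ([0.335, 0.158, 0.024], 0.71), ([0.347, -0.126, 0.018], 0.64)]
stop_ring [([0.334, 0.164, 0.034], 0.93), ([0.567, 0.067, 0.036], 0.88), ([0.346, -0.121, 0.034], 0.87)]
star [([0.328, -0.139, 0.055], 0.68), ([0.322, 0.143, 0.053], 0.63), ([0.552, 0.061, 0.05], 0.55)]
black_jug_mid [([0.526, -0.236, 0.053], 0.74)]
cup_mid [([0.733, 0.083, 0.039], 0.77), ([0.552, 0.061, 0.05], 0.51)]
tamper_mid [([0.784, -0.07, 0.023], 0.77)]
side 54.079349759438095 260.57948737131784 188.11930222217433 dict_keys(['img', 'vfov', 'cx
[... 855 characters left out ...]
g_mid [([0.745, 0.079, 0.038], 0.72), ([0.504, -0.238, 0.056], 0.65)]
cup_mid [([0.746, 0.078, 0.04], 0.6)]
tamper_mid [([0.774, -0.067, 0.026], 0.6), ([0.542, 0.322, 0.071], 0.57)]
{'clock': 1.0, 'qpos': array([ 1.0938,  0.5214, -0.0363,  1.5995,  0.0212,  1.0211, -0.1128]), 'qd': array([-0.0002, -0.0007, -0.0004, -0.0003, -0.0004,  0.0015,  0.0006]), 'joint_efforts': array([ -0.0014, -92.6875,   1.9771, -37.0272,   0.0179,   0.0015,
         0.0001]), 'position': array([ 0.2473, -0.574 ,  0.2313]), 'tool_rot': array([-3.1416, -0.    ,  0.4068]), 'force': array([-0.0506,  0.192 ,  1.1949]), 'moment': array([-0.0005,  0.0145,  0.0229]), 'finger_force': 0.0, 'grip_width': 0.08526353133907351}
```

View pics/scene.png

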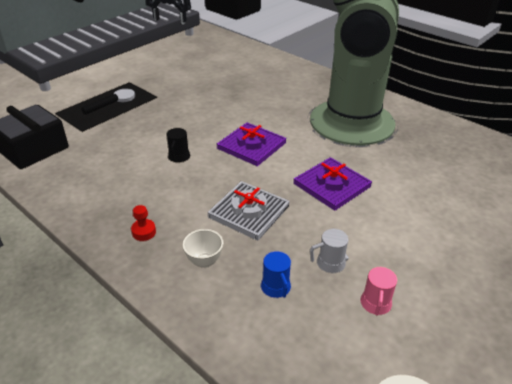

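View pics/side.png

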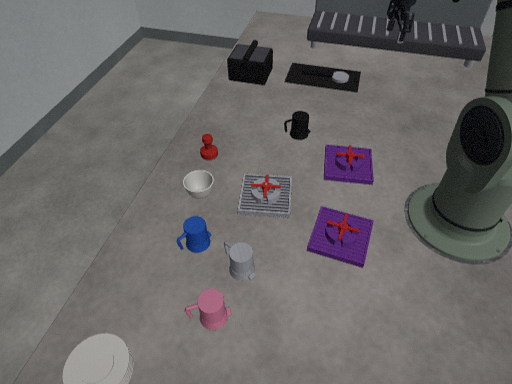

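Scene: steel jug at (333,250), real (grey) rinser at (249,200); blue and pink jugs and the purple rinsers are decoys. Side: jug at (241,262), rinser at (266,190). I'll zoom in for axis and handle direction.

```bash
python3 - <<'E'
import cv2,numpy as np
a=cv2.imread("pics/scene.png");b=cv2.imread("pics/side.png")
c=lambda i,x,y:cv2.resize(i[y:y+60,x:x+80],(400,300),interpolation=cv2.INTER_CUBIC)
cv2.imwrite("pics/m.png",np.vstack([np.hstack([c(a,295,220),c(a,209,175)]),np.hstack([c(b,205,230),c(b,226,162)])]))
E
```

```text
(no output)
```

View pics/m.png

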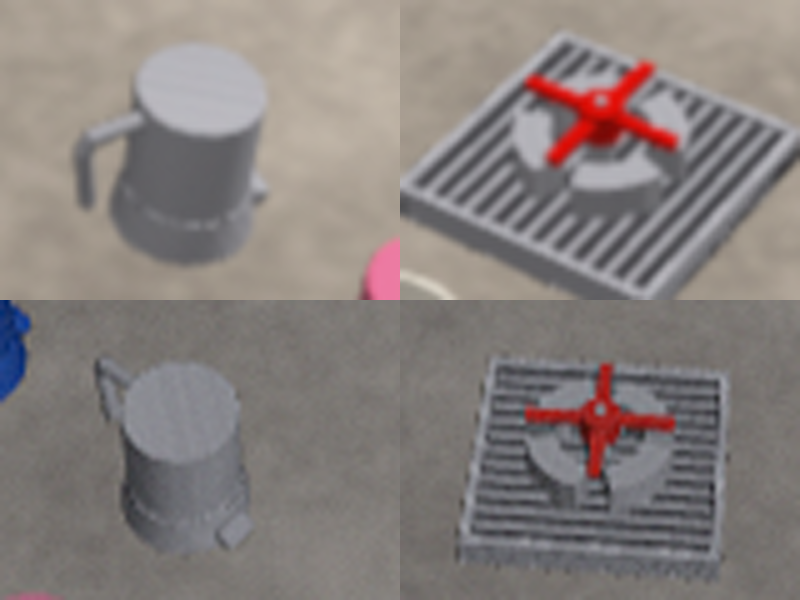

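Jug top disc: scene (334.6,237.6), side (240.8,252.0). Handle outer top: scene (311.6,247.6), side (225.2,242.6). Star centre: scene (248.8,197.2), side (265.6,185.6).

```bash
cat >h.py <<'E'
import numpy as np
def cam(f): return dict(vfov=f["vfov"],cx=f["cx"],cy=f["cy"],view=np.array(f["view"]))
def plane(f,u,v,z):
    F=192/np.tan(np.radians(f["vfov"])/2); R=f["view"][:3,:3]; o=-R.T@f["view"][:3,3]
    d=R.T@np.array([(u-f["cx"])/F,-(v-f["cy"])/F,-1]); return o+d*(z-o[2])/d[2]
def proj(f,p):
    F=192/np.tan(np.radians(f["vfov"])/2); c=f["view"][:3,:3]@p+f["view"][:3,3]
    return f["cx"]-F*c[0]/c[2], f["cy"]+F*c[1]/c[2]
E
python3 - <<'E'
from h import *; from workcell import bot
s=cam(bot.grab_frame("scene"));d=cam(bot.grab_frame("side"))
for n,a,b,z in(("top",(334.6,237.6),(240.8,252.0),.08),("handle",(311.6,247.6),(225.2,242.6),.07),("star",(248.8,197.2),(265.6,185.6),.052),
  ("starArmA",((648-400-2)/5+209,(68-2)/5+175),((594-402)/5+226,(475-302)/5+162),.052),("armB",((527-402)/5+209,(82-2)/5+175),((527-402)/5+226,(413-302)/5+162),.052),("armC",((675-402)/5+209,(143-2)/5+175),((673-402)/5+226,(424-302)/5+162),.052)):
    print(n,plane(s,*a,z).round(4),plane(d,*b,z).round(4))
E
```

```text
top [0.546 0.309 0.08 ] [0.5438 0.3098 0.08  ]
handle [0.596  0.2852 0.07  ] [0.5915 0.2872 0.07  ]
star [0.5493 0.0562 0.052 ] [0.5462 0.0572 0.052 ]
starArmA [0.5072 0.0496 0.052 ] [0.539  0.0993 0.052 ]
armB [0.5569 0.0124 0.052 ] [0.5886 0.0626 0.052 ]
armC [0.5413 0.0981 0.052 ] [0.5045 0.0496 0.052 ]
```

Request:
apply_moves(claw=[0.085,0.085,0.085,0.085,0.085,0.085,0.085,0.085,0.085,0.085,0.085,0.085,0.085,0.085,0.085,0.085,0.085,0.085,0.085,0.085], xyz=[[0.031,-0.035,0],[0.031,-0.035,0],[0.031,-0.035,0],[0.031,-0.035,0],[0.031,-0.035,0],[0.031,-0.035,0],[0.031,-0.035,0],[0.031,-0.035,0],[0.031,-0.035,0],[0.031,-0.035,0],[0.031,-0.035,0],[0.031,-0.035,0],[0.031,-0.035,0],[0.031,-0.035,0],[0.031,-0.035,0],[0.031,-0.035,0],[0.031,-0.035,0],[0.031,-0.035,0],[0.031,-0.035,0],[0.031,-0.035,0]], twist=[[0,0,0],[0,0,0],[0,0,0],[0,0,0],[0,0,0],[0,0,0],[0,0,0],[0,0,0],[0,0,0],[0,0,0],[0,0,0],[0,0,0],[0,0,0],[0,0,0],[0,0,0],[0,0,0],[0,0,0],[0,0,0],[0,0,0],[0,0,0]])

```text
clock: 3.1
position: [0.5402, 0.316, 0.2313]
tool_rot: [3.141, -0.0, 0.406]
force: [0.7, -1.4, 0.3]
grip_width: 0.0852
finger_force: 0.0
```

Request:
apply_moves(claw=[0.085,0.085,0.085,0.085,0.085,0.085,0.085,0.085,0.085,0.085,0.085,0.085,0.085,0.085,0.085,0.085,0.085], xyz=[[0,0,0],[0,0,0],[0,0,0],[0,0,0],[0,0,0],[0,0,0],[0,0,0],[0,0,0],[0,0,0],[0,0,0],[0,0,0],[0,0,0],[0,0,0],[0,0,0],[0,0,0],[0,0,0],[0,0,0]], twist=[[0,0,-0.143],[0,0,-0.143],[0,0,-0.143],[0,0,-0.143],[0,0,-0.143],[0,0,-0.143],[0,0,-0.143],[0,0,-0.143],[0,0,-0.143],[0,0,-0.143],[0,0,-0.143],[0,0,-0.143],[0,0,-0.143],[0,0,-0.143],[0,0,-0.143],[0,0,-0.143],[0,0,0]])

```text
clock: 4.8
position: [0.5398, 0.3139, 0.231]
tool_rot: [-3.141, -0.001, 2.697]
force: [-0.9, 0.1, 0.1]
grip_width: 0.085
finger_force: 0.0
```

```bash
python3 - <<'E'
from h import *; from workcell import bot; import cv2
f=bot.grab_frame("wrist"); w=cam(f); im=f["img"].copy()
t=np.linspace(0,6.28,200)
for r,z,c in((.029,.08,(0,255,0)),(.0335,.0,(255,0,255))):
    P=np.array([proj(w,np.array([.545+r*np.cos(a),.3094+r*np.sin(a),z])) for a in t])
    cv2.polylines(im,[np.round(P).astype(int)],True,c,1)
for p in((.545,.3094,.08),(.594,.286,.07)):cv2.circle(im,tuple(int(round(x)) for x in proj(w,np.array(p))),3,(255,0,0),-1)
cv2.imwrite("pics/w1.png",im[:,:,::-1])
print([(np.round(d["position"],3).tolist(),round(d["score"],2)) for d in bot.find_in("wrist","steel_jug")])
E
```

```text
[([0.672, 0.27, 0.078], 0.79), ([0.568, 0.44, 0.08], 0.77), ([0.541, 0.31, 0.077], 0.55)]
```

View pics/w1.png

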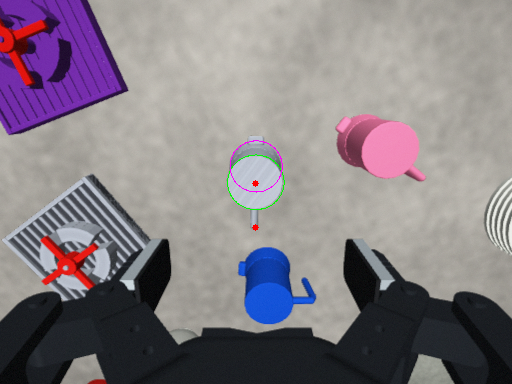

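The wrist view confirms it: the predicted circle matches the jug top at (256,183), and the handle lies along tool x at (255,227). Descend and grip.

Request:
apply_moves(claw=[0.085,0.085,0.085,0.085,0.085,0.085,0.085,0.085,0.085,0.085], xyz=[[-0.0066,-0.002,0.02],[0,0,0.03],[0,0,0.03],[0,0,0.03],[0,0,0.03],[0,0,0.02],[0,0,0.015],[0,0,0.014],[0,0,0],[0,0,0]], twist=[[0,0,0],[0,0,0],[0,0,0],[0,0,0],[0,0,0],[0,0,0],[0,0,0],[0,0,0],[0,0,0],[0,0,0]])

```text
clock: 5.9
position: [0.5451, 0.3098, 0.0429]
tool_rot: [3.141, 0.0, 2.694]
force: [-0.7, 0.4, 0.5]
grip_width: 0.0849
finger_force: 0.0
```

Request:
apply_moves(claw=[0.05,0.05,0.05,0.05,0.05,0.05,0.05,0.05,0.05,0.05,0.05,0.05], xyz=[[0,0,0],[0,0,0],[0,0,0],[0,0,0],[0,0,0],[0,0,0],[0,0,0],[0,0,0],[0,0,0],[0,0,0],[0,0,0],[0,0,0]], twist=[[0,0,0],[0,0,0],[0,0,0],[0,0,0],[0,0,0],[0,0,0],[0,0,0],[0,0,0],[0,0,0],[0,0,0],[0,0,0],[0,0,0]], force=70)

```text
clock: 7.1
position: [0.5453, 0.3097, 0.0435]
tool_rot: [3.141, 0.001, 2.694]
force: [-1.6, -1.2, 10.5]
grip_width: 0.0566
finger_force: 72.7
```

Request:
apply_moves(claw=[0.05,0.05,0.05,0.05,0.05,0.05,0.05,0.05], xyz=[[0,0,-0.01],[0,0,-0.02],[0,0,-0.02],[0,0,-0.02],[0,0,-0.01],[0,0,0],[0,0,0],[0,0,0]], twist=[[0,0,0],[0,0,0],[0,0,0],[0,0,0],[0,0,0],[0,0,0],[0,0,0],[0,0,0]])

```text
clock: 7.9
position: [0.5445, 0.3092, 0.1215]
tool_rot: [-3.141, -0.001, 2.695]
force: [-0.1, -0.6, -2.5]
grip_width: 0.0566
finger_force: 74.8
```

Request:
apply_moves(claw=[0.05,0.05,0.05,0.05,0.05,0.05,0.05,0.05,0.05,0.05,0.05,0.05,0.05,0.05], xyz=[[-0.0055,-0.0115,0],[-0.011,-0.0228,0],[-0.011,-0.0228,0],[-0.011,-0.0228,0],[-0.011,-0.0228,0],[-0.011,-0.0228,0],[-0.011,-0.0228,0],[-0.011,-0.0228,0],[-0.011,-0.0228,0],[-0.011,-0.0228,0],[-0.006,-0.011,0],[0,0,0],[0,0,0],[0,0,0]], twist=[[0,0,0],[0,0,0],[0,0,0],[0,0,0],[0,0,0],[0,0,0],[0,0,0],[0,0,0],[0,0,0],[0,0,0],[0,0,0],[0,0,0],[0,0,0],[0,0,0]])

```text
clock: 9.3
position: [0.546, 0.0577, 0.1223]
tool_rot: [3.141, -0.0, 2.696]
force: [0.5, 0.6, -2.1]
grip_width: 0.0565
finger_force: 74.9
```

```bash
python3 - <<'E'
from h import *; from workcell import bot; import cv2
a=bot.grab_frame("scene");b=bot.grab_frame("side"); P=[];p=bot.observe()["position"]
for f in(a,b):
    w=cam(f); u,v=[int(x) for x in proj(w,p)]; print(u,v)
    P.append(cv2.resize(f["img"][v-30:v+50,u-40:u+40],(400,400),interpolation=cv2.INTER_CUBIC))
    print(u-40,v-30, "pred top", proj(w,np.array([p[0],p[1],.16])),"pred star",proj(w,np.array([.548,.0567,.052])))
cv2.imwrite("pics/n.png",np.hstack(P)[:,:,::-1]); print(bot.observe()["force"],p)
E
```

```text
250 174
210 144 pred top (np.float64(250.1764056728857), np.float64(161.54351773024547)) pred star (np.float64(249.31021165044595), np.float64(197.05492211288018))
265 168
225 138 pred top (np.float64(265.9774915725155), np.float64(158.1903818668082)) pred star (np.float64(265.03172652393175), np.float64(185.3548692186789))
[ 0.64472645  0.2818619  -1.80320479] [0.54600411 0.05752873 0.12233425]
```

View pics/n.png

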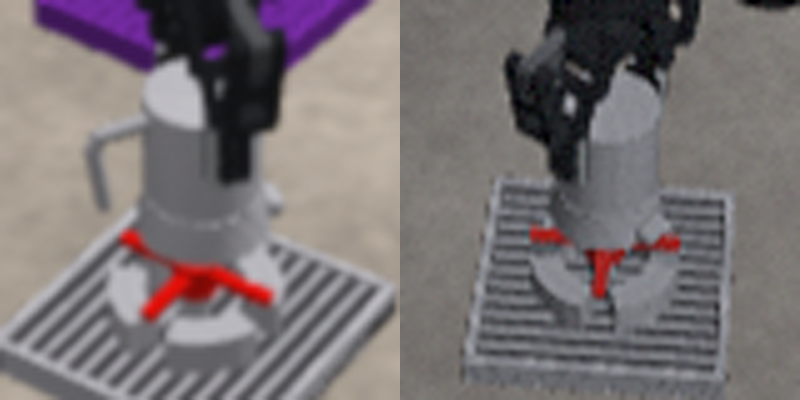

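The jug is upright with its rim over the star, scene centre about (250,180), within about 2 mm. I'll trim and descend.

Request:
apply_moves(claw=[0.05,0.05,0.05,0.05,0.05,0.05,0.05,0.05,0.05,0.05], xyz=[[-0.0025,0,0.003],[0,0,0.005],[0,0,0.005],[0,0,0.005],[0,0,0.004],[0,0,0.003],[0,0,0.003],[0,0,0.003],[0,0,0],[0,0,0]], twist=[[0,0,0],[0,0,0],[0,0,0],[0,0,0],[0,0,0],[0,0,0],[0,0,0],[0,0,0],[0,0,0],[0,0,0]])

```text
clock: 10.4
position: [0.5484, 0.0554, 0.0915]
tool_rot: [-3.142, 0.0, 2.695]
force: [-1.3, 0.4, 4.6]
grip_width: 0.0567
finger_force: 74.7
```

Request:
apply_moves(claw=[0.05,0.05,0.05,0.05,0.05,0.05], xyz=[[0,0,0.001],[0,0,0.001],[0,0,0.001],[0,0,0.001],[0,0,0],[0,0,0]], twist=[[0,0,0],[0,0,0],[0,0,0],[0,0,0],[0,0,0],[0,0,0]])

```text
clock: 11.0
position: [0.5484, 0.0554, 0.0875]
tool_rot: [3.141, 0.0, 2.695]
force: [-1.4, -0.2, 5.4]
grip_width: 0.0566
finger_force: 74.8
```

Request:
apply_moves(claw=[0.05,0.05,0.05,0.05,0.05,0.05], xyz=[[0,0,0.001],[0,0,0.001],[0,0,0.001],[0,0,0.001],[0,0,0],[0,0,0]], twist=[[0,0,0],[0,0,0],[0,0,0],[0,0,0],[0,0,0],[0,0,0]])

```text
clock: 11.6
position: [0.5485, 0.0554, 0.0835]
tool_rot: [3.141, 0.0, 2.695]
force: [-2.9, 0.2, 7.2]
grip_width: 0.0564
finger_force: 74.9
```

Request:
apply_moves(claw=[0.05,0.05,0.05], xyz=[[0,0,0.001],[0,0,0],[0,0,0]], twist=[[0,0,0],[0,0,0],[0,0,0]])

```text
clock: 11.9
position: [0.5484, 0.0554, 0.0826]
tool_rot: [3.142, 0.0, 2.695]
force: [-2.6, -0.6, 6.8]
grip_width: 0.0566
finger_force: 75.0
```

Request:
apply_moves(claw=[0.05,0.05,0.05], xyz=[[0,0,0.001],[0,0,0],[0,0,0]], twist=[[0,0,0],[0,0,0],[0,0,0]])

```text
clock: 12.2
position: [0.5484, 0.0554, 0.0816]
tool_rot: [3.142, 0.0, 2.695]
force: [-2.1, -0.4, 8.0]
grip_width: 0.0568
finger_force: 75.7
```

Request:
apply_moves(claw=[0.05,0.05,0.05], xyz=[[0,0,0.0005],[0,0,0],[0,0,0]], twist=[[0,0,0],[0,0,0],[0,0,0]])

```text
clock: 12.5
position: [0.5485, 0.0554, 0.0815]
tool_rot: [-3.142, 0.001, 2.695]
force: [-5.9, -2.8, 17.6]
grip_width: 0.0563
finger_force: 76.9
```

Request:
apply_moves(claw=[0.05,0.05,0.05,0.05,0.05,0.05,0.05,0.05,0.05,0.05], xyz=[[0,0,0.0002],[0,0,0],[0,0,0],[0,0,0],[0,0,0],[0,0,0],[0,0,0],[0,0,0],[0,0,0],[0,0,0]], twist=[[0,0,0],[0,0,0],[0,0,0],[0,0,0],[0,0,0],[0,0,0],[0,0,0],[0,0,0],[0,0,0],[0,0,0]])

```text
clock: 13.5
position: [0.5484, 0.0554, 0.0814]
tool_rot: [-3.141, 0.001, 2.695]
force: [-7.2, -2.6, 21.2]
grip_width: 0.0563
finger_force: 76.7
```

```bash
python3 - <<'E'
from h import *; from workcell import bot; import cv2
P=[];p=bot.observe()["position"]; F=[]
for n in("scene","side"):
    f=bot.grab_frame(n);w=cam(f); F.append(bot.observe()["force"].round(1))
    u,v=[int(x) for x in proj(w,p)]
    P.append(cv2.resize(f["img"][v-35:v+45,u-40:u+40],(400,400),interpolation=cv2.INTER_CUBIC))
cv2.imwrite("pics/e.png",np.hstack(P)[:,:,::-1]); print(F,p)
E
```

```text
[array([-6.7, -1.8, 19.9]), array([-6.3, -1.8, 20.5])] [0.548431   0.05539908 0.08143143]
```

View pics/e.png

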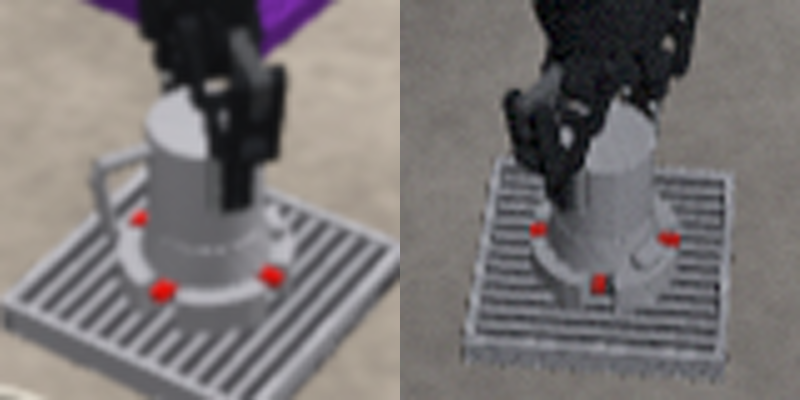

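The jug sits centred with its rim on the ring, the red arm tips showing evenly around it at about (140,218), (163,290) and (272,275) in the scene crop. The push is steady at about 20 N in total, roughly 12 N of it on the ring.

```bash
python3 -c "
from workcell import bot
print(bot.job_done())"
```

```text
the job is handed in; nothing more can be done
None
```

The steel jug is upside down and centred on the star, held pressed on the fixed ring with about 12 N (my estimate from the wrist force), fingers still gripping it; I handed the job in at about 14 s, no verdict was returned, and I did not re-check the black jug, cup and tamper afterwards.

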